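# Clear the chopping board, hang up the mug and hold the drawn knife ready over the board

### The arm

A 7-joint arm with a two-finger parallel gripper is mounted at the origin on a cart in front of the work surface, level with it; the furniture and walls round the work are solid. World frame = base frame: x ahead of the robot, y to its left, z up, the work surface at z = 0. Lengths are in m, angles in rad, forces in N, time in s.
With the tool pointing down it reaches from about 0.425 to 1.025 m from the base axis. Payload 9.4 kg.
Tool frame: the origin (TCP) lies midway between the tips of the shut fingers; the grasp point (between the pads) lies behind it (grip_point_offset is the z of the grasp point in the tool frame, in m); z points along the fingers, y is the line along which they close (so a half turn about z gives the same grasp; the last joint's range is limited). The gripper opens to 93 mm and grips with 3 to 60 N. Pads are 15 mm wide; open, the fingers measure 128 mm over their backs; the gripper's body (75 mm by 188 mm) begins 65 mm behind the grasp point.
Start: joints at [1.128, 0.599, -0.003, 1.599, 0.002, 0.943, -0.08], TCP at [0.259, -0.677, 0.219] pointing down, gripper open.
Joint ranges: [-2.57, 2.57], [-0.35, 1.97], [-1.29, 1.29], [0.11, 2.56], [-1.05, 4.19], [0.11, 1.86], [-2.63, 2.63]. Speed limits (rad/s): [2.22, 2.22, 3.01, 3.01, 3.14, 3.14, 3.14].

### API

Orientations are given as a unit quaternion [w, x, y, z].
In Python, from rig import * gives the robot as it stands.
- The arm moves only by the tool arm_command, never from a script. Its argument "commands" is a list of rows, each a list of 7 numbers: the shift along the tool's x, y, z in mm, then the turn, a rotation vector about the tool's x, y, z in rad, then the finger opening in mm, from 0 to 93. A call has exactly 8 rows; each row is the pose to reach, as a shift and turn from the pose commanded when the call began, along the tool's axes at that moment; what a row does not reach only later rows make up. A row lasts 1/10 s, in which the tool goes at most 50 mm and 8.59 degrees, less where a joint would pass 70% of its speed; a pose out of reach is approached as far as the arm can. A call with a gripper value outside its range is refused whole. The fingers move at their own pace and stop on an object; the grip force is fixed at half the most. Time passes only in rows, so rows that repeat a pose let the fingers close, or fill a call up. It gives the time, the measured TCP pose, the force, the opening and the grip force at its end, in the units of the state.
- get_state(): the state, without advancing time (a new reading comes with each control period).
- grab_frame(name): name is "side" or "top"; returns a dict with "pixels" (480x640x3 uint8, red, green, blue), "depth" (480x640 float32, m along the optical axis (not along the pixel's ray), 0 where there is no reading), "fx", "fy", "cx", "cy" (pixels), "dist" ([k1, k2, p1, p2, k3] as OpenCV has them; the pictures are not rectified), "R" (3x3) and "t" (3): a world point X has camera coordinates R X + t. Camera axes: x right, y down, z forward; pixel columns grow to the right and rows downward; lengths in m; the calibration is good to about 2 mm. A picture is of the moment at which its call begins.
- hand_in(): hands the job in; it is judged then, once.
The state is a dict: "clock": time; "q": joint angles; "joint_vel": joint speeds; "joint_efforts": joint torques, N m; "position": TCP position; "tool_rot": TCP orientation; "force": force on the tool from outside, world axes, zero at the start; "wrist_torque": the same for the moment, N m; "gripper_width": finger opening in m; "gripper_force": force on a finger pad.
Only numpy, scipy, OpenCV 4.12 (cv2) and the standard library are available. Lean on these libraries where they do the work, as an engineer would, in place of code of your own. Each camera call takes 0.05 s, during which the arm holds its last target. There are 200 camera calls.

### The job

Get the chopping board ready for slicing: first take the white enamel mug off it and hang it by its handle on either arm of the black mug stand. Then draw the serrated knife with the light wooden handle out of the knife block, turn it level with its cutting edge straight down, and finish still holding it there in the gripper, at rest, with the blade about a hand's breadth (10 cm) above the board and touching nothing. Leave the black-handled knife in the block and do not knock the jar, the shaker and the tin about.

Things in the scene. Friction and masses are not known exactly. Their poses are not given: they have to be found in the camera images.
- mug: White enamel mug, blue rim, 0.17 kg: upright cylinder 66 mm across, 80 mm high, wall 3.5 mm. Origin: centre of its underside, z up. The D handle stands out along +y in the y-z plane, bar 8 mm thick, outermost y = 66 mm; its opening (y 33 to 57, z 22 to 62 mm) is passed along the mug's x axis. Starts upright on the board. Let go on an arm it swings down about the arm, its lowest part ending some 0.12 m below.
- mug_eye (a point): Centre of the opening of the mug's handle (mug frame: x 0, y 45 mm, z 43 mm).
- mug_stand: Mug stand of black steel rod, fixed: round foot 124 mm across, upright post 14 mm thick on the axis, top at 0.26 m. Origin at the centre of the foot on the worktop, z up. Two opposite arms leave the post at 185 mm height; each rises outwards at 25 degrees.
- stand_arm_a: One arm of the mug stand: straight rod 8 mm thick with a ball end 12 mm thick. Origin on the post's axis, x axis along the arm outwards and 25 degrees upwards, y horizontal; the ball's centre is at x = 96 mm (0.226 m above the worktop). The other arm is the same.
- stand_arm_b: Opposite arm of the mug stand (frame as for arm a).
- board: White plastic chopping board with a lime green rim, fixed, lying flat: 198 mm (x) by 351 mm (y), its top 12 mm above the worktop. Origin at its centre on the worktop, z up.
- knife_block: Slanted dark wood knife block, fixed, 132 mm wide (y), 0.17 m high. Origin at the middle of its underside on the worktop, z up; the slotted face looks to -x and up at 45 degrees. Three slots, 37 by 7 mm, 152 mm deep, 40 mm apart in y, run square to that face (down and to +x at 45 degrees). A knife stands in each outer slot, either way round; the middle one is empty.
- slot_face (a point): Centre of the block's slotted face, at the mouth of the middle slot.
- serrated_knife: Knife with a light wooden handle and serrated blade, 0.14 kg, loose in an outer slot, handle out and up at 45 degrees, spine up. Origin where handle meets blade (at the slot's mouth); x to the point, z to the spine (edge on -z). Handle x -100 to 0 mm, 18 mm thick (y), 25 mm deep (z); blade 140 mm long, 28 deep, 3 thick. Comes free after 145 mm along its -x. Balances 13 mm behind the origin.
- blade_mid (a point): Middle of the serrated knife's blade (knife frame: x 70 mm, y 0, z 0).
- knife_tip (a point): Point of the serrated knife (knife frame: x 140 mm, z -4 mm).
- plain_knife: Knife of the same size and frame with a black handle and a smooth edge, in the other outer slot. Leave it there.
- spice_jar: Spice jar with a green lid, 46 mm across, 106 mm high, origin at the centre of its underside. Bystander.
- salt_shaker: Glass salt shaker, 44 mm across, 90 mm high, origin at the centre of its underside. Bystander.
- pea_tin: Small tin can with a green and white label, 58 mm across, 72 mm high, origin at the centre of its underside. Bystander.
Mind the look-alikes: they are no part of the job. What is shaped like the plain_knife but yellow is not meant.

How it is judged:
On the way, in this order (a step that is already met when the one before it is completed fails the run):
1. the mug hangs by its handle on an arm of the stand, let go and at rest (((x of mug_eye in the frame of stand_arm_a between -0.01 and 0.108 m and y of mug_eye in the frame of stand_arm_a between -0.024 and 0.024 m and z of mug_eye in the frame of stand_arm_a between -0.034 and 0.012 m) or (x of mug_eye in the frame of stand_arm_b between -0.01 and 0.108 m and y of mug_eye in the frame of stand_arm_b between -0.024 and 0.024 m and z of mug_eye in the frame of stand_arm_b between -0.034 and 0.012 m)) and contact force between mug and mug_stand above 0.3 N and contact force between mug and the fingers below 0.1 N and contact force between mug and board below 0.1 N and height (world z) of mug above 0.07 m and linear speed of mug below 0.05 m/s), for 0.2 s.
2. the serrated knife, held by the gripper, is wholly out of the block (distance between serrated_knife and slot_face above 0.16 m and contact force between serrated_knife and the fingers above 1 N and contact force between serrated_knife and knife_block below 0.05 N), for 0.2 s.
At the end, for the whole second after the job is handed in: The mug hangs at rest by its handle on an arm of the stand, let go. The gripper holds the serrated knife still, edge down and level within 12 degrees, the middle of its blade over the board, 6 to 18 cm above the worktop; the fingers alone carry it (all of step 1 and contact force between serrated_knife and the fingers above 2 N and contact force between serrated_knife and knife_block below 0.05 N and contact force between serrated_knife and board below 0.05 N and contact force between serrated_knife and mug_stand below 0.05 N and contact force between serrated_knife and mug below 0.05 N and contact force between serrated_knife and plain_knife below 0.05 N and angle between serrated_knife's own z axis and vertical below 0.21 rad and x of blade_mid in the frame of board between -0.099 and 0.099 m and y of blade_mid in the frame of board between -0.175 and 0.175 m and height (world z) of blade_mid between 0.06 and 0.18 m and linear speed of serrated_knife below 0.05 m/s and angular speed of serrated_knife below 0.3 rad/s); the arm keeps its last pose, push and grip.
It fails at once if the black-handled knife is moved by more than 2.5 cm (distance of plain_knife from where it was at the start of the episode above 0.025 m).
It fails at once if the spice jar is moved by more than 3 cm or tipped over (distance of spice_jar from where it was at the start of the episode above 0.03 m or angle between spice_jar's own z axis and vertical above 0.5 rad).
It fails at once if the salt shaker is moved by more than 3 cm or tipped over (distance of salt_shaker from where it was at the start of the episode above 0.03 m or angle between salt_shaker's own z axis and vertical above 0.5 rad).
It fails at once if the tin is moved by more than 3 cm or tipped over (distance of pea_tin from where it was at the start of the episode above 0.03 m or angle between pea_tin's own z axis and vertical above 0.5 rad).
It also fails if it takes over 61 s, if anything falls off the work surface, if the arm or the gripper's body presses on something with over 40 N, if the wrist force passes 120 N, or if a joint passes its speed limit or range.

## Working session

There is one attempt and no reset: what is moved stays moved. The work goes in short steps, Python scripts to look and compute and a tool call to move; the robot and the scene stay as the last step left them, time stands still between calls to the robot, and variables do not carry over. Pictures are saved under pics/ and viewed, at most 12 in all, crops included, and the job is handed in when it is done.

Besides the shell and the picture viewer there is one more tool, called by a JSON object that holds its "api" and its "payload". arm_command: Moves the arm, as the interface text tells. Its arguments: {"type":"object","properties":{"commands":{"type":"array","items":{"type":"array","items":{"type":"number"}}}},"required":["commands"]}

```bash
mkdir -p pics; ls; cat > h.py <<'E'
from rig import *
import numpy as np, cv2
from scipy.spatial.transform import Rotation as Ro
def save(n,f): cv2.imwrite(n,f["pixels"][:,:,::-1])
def cloud(f):
    h,w=f["depth"].shape
    u,v=np.meshgrid(np.arange(w),np.arange(h))
    K=np.array([[f["fx"],0,f["cx"]],[0,f["fy"],f["cy"]],[0,0,1.]])
    p=cv2.undistortPoints(np.stack([u,v],-1).reshape(-1,1,2).astype(np.float64),K,np.array(f["dist"],float)).reshape(h,w,2)
    d=f["depth"][...,None]
    P=np.concatenate([p*d,d],-1)
    X=(P-np.array(f["t"]))@np.array(f["R"])
    X[f["depth"]==0]=np.nan
    return X
E
python3 - <<'E'
from h import *
s=get_state();print({k:np.round(v,3) for k,v in s.items()})
for n in("side","top"):
    f=grab_frame(n);save(f"pics/{n}0.png",f);np.save(n+"0.npy",cloud(f));print(n,-np.array(f["R"]).T@f["t"],np.array(f["R"])[2],f["fx"])
E
```

```text
pics
{'clock': np.float64(0.0), 'q': array([ 1.128,  0.6  , -0.003,  1.6  ,  0.002,  0.943, -0.08 ]), 'joint_vel': array([-0.   ,  0.001, -0.002, -0.   , -0.   ,  0.   , -0.001]), 'joint_efforts': array([-1.0000e-03, -7.6509e+01,  1.4970e+00, -2.5236e+01, -5.2000e-02,
        1.7000e-02,  0.0000e+00]), 'position': array([ 0.259, -0.677,  0.218]), 'tool_rot': array([-0.001,  0.983,  0.182, -0.   ]), 'force': array([ 0.342,  0.447, -0.725]), 'wrist_torque': array([ 0.022, -0.001,  0.002]), 'gripper_force': np.float64(0.0), 'gripper_width': np.float64(0.093)}
side [-0.13274519 -0.93900007  0.6190052 ] [ 0.49059965  0.77359624 -0.40107461] 508.49879356946343
top [0.30293524 0.0297448  1.61062232] [ 0.10207685 -0.00988212 -0.99472743] 520.3081571811238
```

View pics/side0.png

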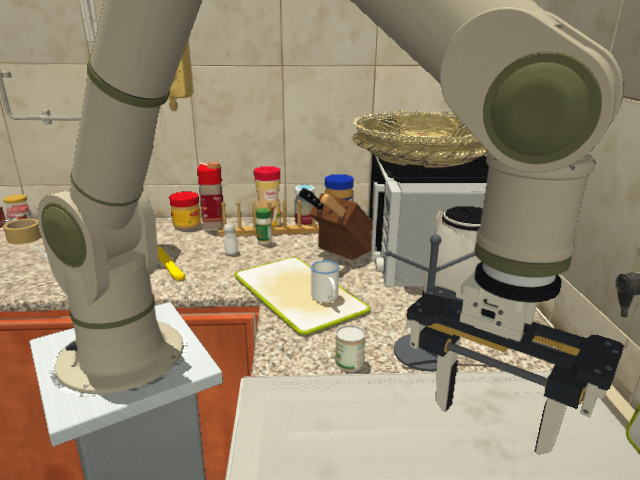

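View pics/top0.png

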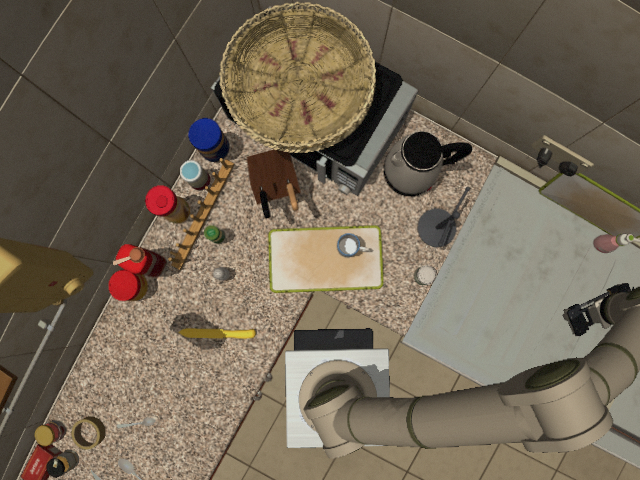

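The top view shows the mug at (350,246), its handle pointing right to (370,250). The stand is at (437,227), with an arm towards (465,190). The block is at (272,175). The tin is at (425,275), the jar at (213,234) and the shaker at (222,273).

Look-alikes:
- **Knives:** light wooden handle (293,196) is the one I want. Black handle (264,203) stays, and the yellow one (220,333) is a decoy.
- **Mug:** (350,246) is the one I want, not the tin (425,275) or the jug (420,160).

Next I'll check the choice in one close crop and measure.

```bash
python3 - <<'E'
from h import *
im=cv2.imread("pics/top0.png")
cv2.imwrite("pics/crop1.png",cv2.resize(im[140:300,240:480],None,fx=3.33,fy=3.33,interpolation=cv2.INTER_CUBIC))
T=np.load("top0.npy");S=np.load("side0.npy");rgb=im[:,:,::-1].astype(int);hsv=cv2.cvtColor(im,cv2.COLOR_BGR2HSV)
def box(u0,u1,v0,v1,zlo,zhi,A=T,mask=None):
    P=A[v0:v1,u0:u1];m=(P[...,2]>zlo)&(P[...,2]<zhi)
    if mask is not None:m&=mask[v0:v1,u0:u1]
    return P[m]
def st(n,P):
    print(n,len(P),"med",np.round(np.median(P,0),3),"min",np.round(P.min(0),3),"max",np.round(P.max(0),3))
g=(hsv[...,0]>30)&(hsv[...,0]<45)&(hsv[...,1]>120)
st("rim",box(260,390,215,300,-.02,.04,mask=g))
print(cv2.minAreaRect(box(260,390,215,300,-.02,.04,mask=g)[:,:2].astype(np.float32)))
P=box(325,385,225,265,.083,.11);st("mugtop",P);print(cv2.minEnclosingCircle(P[:,:2].astype(np.float32)))
P=box(325,385,225,265,.03,.078);st("mugbody",P)
st("knife light",box(280,305,180,215,.12,.4)); st("black",box(255,275,185,220,.12,.4))
for n,b in dict(tin=(410,440,262,290),jar=(200,226,222,245),shk=(210,235,262,285)).items(): st(n,box(*b,.05,.15))
P=box(415,480,180,250,.002,.03);st("foot",P)
st("stand",box(415,480,180,250,.12,.3))
st("arms side",box(395,445,230,345,.05,.3,A=S))
E
```

```text
rim 591 med [0.41  0.023 0.012] min [ 0.327 -0.145 -0.002] max [0.528 0.204 0.024]
((0.4281066060066223, 0.029575064778327942), (0.1970086544752121, 0.349369615316391), 0.8643290400505066)
mugtop 107 med [ 0.462 -0.043  0.092] min [ 0.43  -0.097  0.083] max [ 0.496 -0.008  0.102]
((0.4614120125770569, -0.0526762455701828), 0.046223316341638565)
mugbody 104 med [ 0.462 -0.05   0.048] min [ 0.43  -0.101  0.03 ] max [ 0.493 -0.007  0.078]
knife light 391 med [0.617 0.121 0.155] min [0.549 0.099 0.12 ] max [0.646 0.158 0.218]
black 428 med [0.602 0.195 0.156] min [0.531 0.173 0.12 ] max [0.631 0.229 0.215]
tin 299 med [ 0.37  -0.27   0.068] min [ 0.341 -0.299  0.052] max [ 0.398 -0.241  0.077]
jar 241 med [0.502 0.36  0.103] min [0.482 0.342 0.051] max [0.526 0.385 0.113]
shk 124 med [0.385 0.343 0.083] min [0.368 0.329 0.05 ] max [0.405 0.362 0.094]
foot 1849 med [ 0.526 -0.343  0.006] min [ 0.448 -0.467  0.002] max [ 0.672 -0.253  0.03 ]
stand 380 med [ 0.547 -0.311  0.205] min [ 0.439 -0.368  0.12 ] max [ 0.644 -0.229  0.263]
arms side 2471 med [ 0.646 -0.128  0.14 ] min [ 0.455 -0.337  0.05 ] max [ 0.717 -0.008  0.262]
```

View pics/crop1.png

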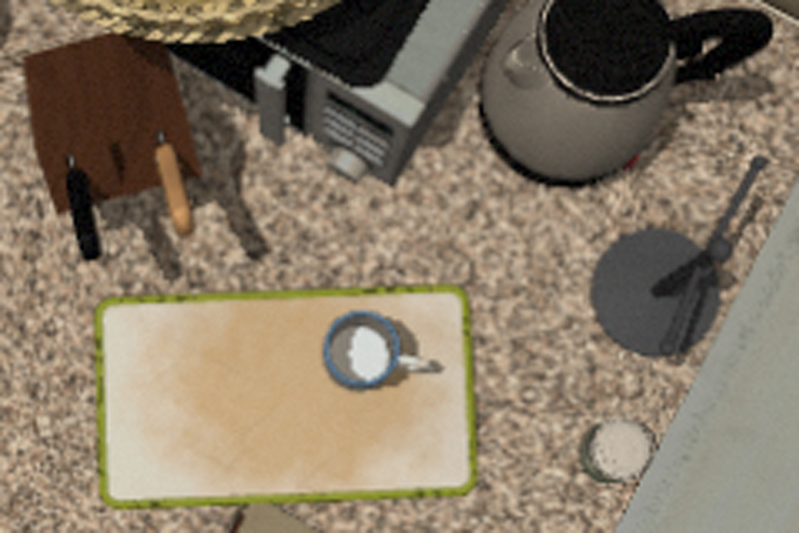

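The crop confirms the choices: light wooden handle at crop (172,190), black handle at (85,220), mug at (362,350) with its handle towards (435,366), and arm balls at (760,160) and (672,350).

```bash
python3 - <<'E'
from h import *
T=np.load("top0.npy")
im=cv2.imread("pics/top0.png");rgb=im[:,:,::-1].astype(int)
def reg(u0,u1,v0,v1,f):
    P=T[v0:v1,u0:u1];c=rgb[v0:v1,u0:u1];m=f(P,c);return P[m]
# mug handle
P=reg(325,390,225,270,lambda P,c:(P[...,2]>.03)&(P[...,2]<.11))
rim=P[(P[:,2]>.08)&(P[:,1]>-.078)];c,r=cv2.minEnclosingCircle(rim[:,:2].astype(np.float32));print("mug c",c,r)
h=P[np.hypot(P[:,0]-c[0],P[:,1]-c[1])>.038];print("handle",len(h),np.round(np.median(h,0),3),np.round(h.min(0),3),h[h[:,1]<-.09].mean(0))
d=np.median(h,0)[:2]-c;print("yaw of +y axis",np.degrees(np.arctan2(d[1],d[0])))
# knives
for n,b in dict(light=(280,303,182,215),black=(257,273,185,220)).items():
    f=(lambda P,c:(P[...,2]>.13)&(P[...,2]<.3)&(c[...,0]>c[...,2]+35)&(c[...,0]>110)) if n=="light" else (lambda P,c:(P[...,2]>.13)&(P[...,2]<.3)&(c.max(-1)<50))
    K=reg(*b,f);l=cv2.fitLine(K.astype(np.float32),cv2.DIST_HUBER,0,.01,.01).ravel();print(n,len(K),l.round(3),"yaw",np.degrees(np.arctan2(l[1],l[0])));K=K[np.argsort(K[:,2])];print(K[[3,len(K)//2,-4]].round(3))
# block face
B=reg(245,300,145,210,lambda P,c:(P[...,2]>.03)&(P[...,2]<.2)&(c[...,0]>c[...,2]+15)&(c[...,0]<110))
print("block",len(B),B.min(0).round(3),B.max(0).round(3))
F=B[(B[:,2]>.06)&(B[:,2]<.15)];m=F.mean(0);
A=np.c_[F[:,:2],np.ones(len(F))]
for _ in range(4):
    w=np.linalg.lstsq(A,F[:,2],rcond=None)[0];k=abs(A@w-F[:,2])<.006;A,F=A[k],F[k]
print("face plane",w,len(F))
# stand
Fo=reg(412,462,200,252,lambda P,c:(P[...,2]>.001)&(P[...,2]<.03)&(c.max(-1)<80))
print("foot",cv2.minEnclosingCircle(Fo[:,:2].astype(np.float32)),np.median(Fo,0))
St=reg(412,480,180,252,lambda P,c:(P[...,2]>.16)&(P[...,2]<.3)&(c.max(-1)<90))
for lo,hi in((.25,.3),(.215,.245)):
    Q=St[(St[:,2]>lo)&(St[:,2]<hi)];print(lo,len(Q))
    if len(Q):
        for s in(Q[Q[:,0]>.55],Q[Q[:,0]<=.55]):
            if len(s):print(len(s),np.median(s,0).round(3),s.min(0).round(3),s.max(0).round(3))
l=cv2.fitLine(St[:,:2].astype(np.float32),cv2.DIST_HUBER,0,.01,.01).ravel();print("arms",l)
E
```

```text
mug c (0.46280115842819214, -0.042336348444223404) 0.03598322719335556
handle 35 [ 0.45  -0.091  0.076] [ 0.445 -0.101  0.031] [ 0.44841808 -0.09548797  0.06629379]
yaw of +y axis -104.55152028108752
light 144 [ 0.777  0.229 -0.586  0.578  0.116  0.201] yaw 16.437813
[[0.634 0.126 0.157]
 [0.585 0.124 0.199]
 [0.568 0.112 0.214]]
black 174 [ 0.745  0.205 -0.635  0.569  0.194  0.192] yaw 15.38751
[[0.606 0.195 0.131]
 [0.571 0.199 0.193]
 [0.539 0.191 0.214]]
block 2003 [0.552 0.102 0.051] [0.763 0.266 0.2  ]
face plane [-0.37775235 -0.10310512  0.39108788] 285
foot ((0.5247471332550049, -0.33190783858299255), 0.0721568837761879) [ 0.52257356 -0.31896713  0.00785757]
0.25 38
38 [ 0.518 -0.32   0.257] [ 0.51  -0.329  0.25 ] [ 0.527 -0.312  0.263]
0.215 86
35 [ 0.587 -0.358  0.223] [ 0.566 -0.367  0.215] [ 0.6   -0.345  0.236]
51 [ 0.458 -0.287  0.224] [ 0.439 -0.32   0.215] [ 0.523 -0.274  0.234]
arms [ 0.876181   -0.48198223  0.51875657 -0.32032624]
```

```bash
cat >> h.py <<'E'
def cur():
    s=get_state();q=np.array(s["tool_rot"]);return np.array(s["position"]),Ro.from_quat(q[[1,2,3,0]]),s
def down(yaw_y):  # tool z down, tool y at yaw (deg)
    a=np.radians(yaw_y);y=np.array([np.cos(a),np.sin(a),0]);z=np.array([0,0,-1.]);return Ro.from_matrix(np.c_[np.cross(y,z),y,z])
def go(p,R,p0=None,R0=None,half=True):
    a,b,s=cur();p0=a if p0 is None else p0;R0=b if R0 is None else R0
    c=[R]+([R*Ro.from_rotvec([0,0,np.pi])] if half else [])
    R=min(c,key=lambda r:(R0.inv()*r).magnitude())
    print("shift mm",(R0.inv().apply(np.array(p)-p0)*1000).round(0),"turn",(R0.inv()*R).as_rotvec().round(3));return np.array(p),R
E
python3 - <<'E'
from h import *
import rig
print([n for n in dir(rig) if 'off' in n.lower() or 'grip' in n.lower()])
try: print(grip_point_offset)
except Exception as e: print(e)
p,R,s=cur()
go([.259,-.677,.42],down(-69))
go([.463,-.042,.42],down(-15))
go([.463,-.042,.25],down(-15))
E
```

```text
['grip_point_offset']
-0.0188
shift mm [  -0.    0. -202.] turn [-0.001  0.    -0.001]
shift mm [ 417. -520. -201.] turn [-0.001 -0.001 -0.943]
shift mm [ 417. -520.  -31.] turn [-0.001 -0.001 -0.943]
```

{"api": "arm_command", "payload": {"commands": [[0, 0, -50, 0, 0, 0, 93], [0, 0, -100, 0, 0, 0, 93], [0, 0, -150, 0, 0, 0, 93], [30, -40, -190, 0, 0, -0.07, 93], [60, -75, -200, 0, 0, -0.15, 93], [90, -113, -200, 0, 0, -0.25, 93], [120, -150, -200, 0, 0, -0.35, 93], [150, -187, -200, 0, 0, -0.45, 93]]}}

```text
clock: 0.9
position: [0.3317, -0.4498, 0.4186]
tool_rot: [0.0, 0.917, 0.399, -0.0]
force: [0.9, -1.1, 0.5]
gripper_width: 0.0929
gripper_force: 0.0
```

```bash
python3 - <<'E'
from h import *
p,R,s=cur();print(p,s["q"].round(2))
go([.463,-.042,.42],down(-15))
go([.463,-.042,.22],down(-15))
E
```

```text
[ 0.33170213 -0.44976685  0.41861832] [ 0.95  0.23 -0.15  1.7   0.04  1.21  0.04]
shift mm [ 388. -182.   -1.] turn [ 0.     0.    -0.489]
shift mm [ 388. -182.  199.] turn [ 0.     0.    -0.489]
```

{"api": "arm_command", "payload": {"commands": [[45, -21, 0, 0, 0, -0.06, 93], [90, -42, 0, 0, 0, -0.12, 93], [135, -63, 0, 0, 0, -0.18, 93], [180, -84, 0, 0, 0, -0.25, 93], [225, -105, 0, 0, 0, -0.32, 93], [270, -126, 0, 0, 0, -0.4, 93], [315, -147, 0, 0, 0, -0.489, 93], [355, -166, 10, 0, 0, -0.489, 93]]}}

```text
clock: 1.7
position: [0.4545, -0.0771, 0.4094]
tool_rot: [0.001, 0.794, 0.609, 0.001]
force: [0.5, 0.3, -0.1]
gripper_width: 0.0932
gripper_force: 0.0
```

```bash
python3 - <<'E'
from h import *
p,R,s=cur();print(p,s["q"].round(2))
go([.463,-.042,.20],down(-15))
go([.463,-.042,.074-.0188],down(-15))
E
```

```text
[ 0.45447314 -0.07713444  0.40944949] [ 0.5   0.11 -0.5   1.88  0.06  1.16 -0.29]
shift mm [ 36.  -1. 209.] turn [ 0.002 -0.    -0.   ]
shift mm [ 36.  -2. 354.] turn [ 0.002 -0.    -0.   ]
```

{"api": "arm_command", "payload": {"commands": [[36, -2, 40, 0, 0, 0, 93], [36, -2, 90, 0, 0, 0, 93], [36, -2, 140, 0, 0, 0, 93], [36, -2, 190, 0, 0, 0, 93], [36, -2, 220, 0, 0, 0, 93], [36, -2, 240, 0, 0, 0, 93], [36, -2, 255, 0, 0, 0, 93], [36, -2, 255, 0, 0, 0, 93]]}}

```text
clock: 2.5
position: [0.4602, -0.0442, 0.1518]
tool_rot: [-0.001, 0.794, 0.607, -0.001]
force: [-0.4, 0.8, 0.9]
gripper_width: 0.093
gripper_force: 0.0
```

```bash
python3 - <<'E'
from h import *
p,R,s=cur();print(p,s["q"].round(2))
go([.463,-.042,.055],down(-15))
f=grab_frame("side");cv2.imwrite("pics/s1.png",cv2.resize(f["pixels"][180:360,230:470,::-1],None,fx=3.3,fy=3.3))
E
```

```text
[ 0.46017671 -0.04418987  0.15181827] [ 0.3   0.42 -0.44  2.23  0.34  0.55 -0.66]
shift mm [ 3.  3. 97.] turn [-0.004  0.001 -0.004]
```

View pics/s1.png

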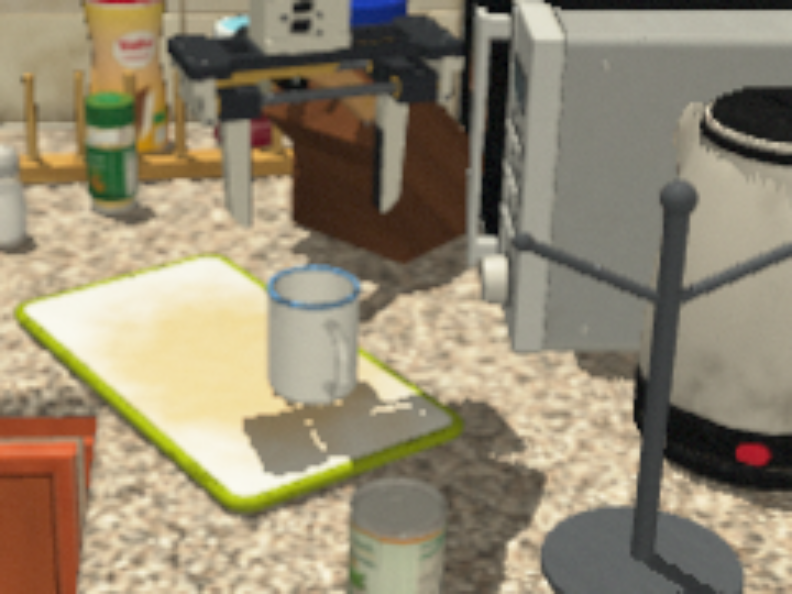

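The gripper sits above the mug (315,335 in the crop) with its fingers either side in line, and the handle at (340,345) is clear of both fingers.

{"api": "arm_command", "payload": {"commands": [[3, 3, 20, 0, 0, 0, 93], [3, 3, 40, 0, 0, 0, 93], [3, 3, 60, 0, 0, 0, 93], [3, 3, 80, 0, 0, 0, 93], [3, 3, 97, 0, 0, 0, 93], [3, 3, 97, 0, 0, 0, 93], [3, 3, 97, 0, 0, 0, 93], [3, 3, 97, 0, 0, 0, 60]]}}

```text
clock: 3.35
position: [0.4658, -0.0423, 0.0578]
tool_rot: [0.001, 0.795, 0.607, 0.001]
force: [0.4, 0.3, 0.9]
gripper_width: 0.0885
gripper_force: 0.0
```

{"api": "arm_command", "payload": {"commands": [[0, 0, 0, 0, 0, 0, 55], [0, 0, 0, 0, 0, 0, 55], [0, 0, 0, 0, 0, 0, 55], [0, 0, 0, 0, 0, 0, 55], [0, 0, 0, 0, 0, 0, 55], [0, 0, 0, 0, 0, 0, 55], [0, 0, -5, 0, 0, 0, 55], [0, 0, -15, 0, 0, 0, 55]]}}

```text
clock: 4.15
position: [0.4646, -0.0421, 0.0716]
tool_rot: [-0.0, 0.795, 0.607, -0.001]
force: [0.5, -0.1, -1.6]
gripper_width: 0.0641
gripper_force: 30.0
```

```bash
python3 - <<'E'
from h import *
p,R,s=cur();print(p,s["q"].round(2),s["gripper_width"],s["gripper_force"])
# stage 1 lifted; stage 2: outside ball; 
d=np.array([-.876,.482,0])
ax=np.array([.519,-.320,0])
go(p+[0,0,.2],down(-28.8))
# mug upright in tool: TCP = mug centre xy; z_tcp - mug base: grasp at base+.043
e=ax+d*.125; c=e+np.array([.482,.876,0])*.045
go([c[0],c[1],.24+.043-.043-.0],down(-28.8))
E
```

```text
[ 0.46457654 -0.04210604  0.07156998] [ 0.18  0.56 -0.3   2.29  0.48  0.35 -0.8 ] 0.06410077882615657 29.952692314982414
shift mm [  -0.   -0. -200.] turn [-0.002  0.001  0.237]
shift mm [-181.   14. -168.] turn [-0.002  0.001  0.237]
```

{"api": "arm_command", "payload": {"commands": [[0, 0, -40, 0, 0, 0, 55], [0, 0, -80, 0, 0, 0, 55], [0, 0, -120, 0, 0, 0.08, 55], [-25, 2, -150, 0, 0, 0.16, 55], [-60, 4, -160, 0, 0, 0.237, 55], [-95, 7, -160, 0, 0, 0.237, 55], [-125, 10, -160, 0, 0, 0.237, 55], [-145, 11, -160, 0, 0, 0.237, 55]]}}

```text
clock: 4.95
position: [0.4365, -0.1871, 0.2324]
tool_rot: [0.0, 0.861, 0.508, -0.0]
force: [-0.7, 0.8, -1.6]
gripper_width: 0.0644
gripper_force: 30.0
```

```bash
python3 - <<'E'
from h import *
p,R,s=cur();print(p,s["q"].round(2),s["gripper_width"],s["gripper_force"])
d=np.array([-.876,.482,0])
ax=np.array([.519,-.320,0])
e=ax+d*.125; c=e+np.array([.482,.876,0])*.045
go([c[0],c[1],.231],down(-28.8))
E
```

```text
[ 0.43651285 -0.1870604   0.23240351] [ 0.62  0.31 -0.43  2.12  0.19  0.75 -0.43] 0.06438234373482168 29.953113365918398
shift mm [-32.  11.   1.] turn [ 0.     0.    -0.002]
```

{"api": "arm_command", "payload": {"commands": [[-8, 3, 0, 0, 0, 0, 55], [-16, 6, 0, 0, 0, 0, 55], [-24, 9, 0, 0, 0, 0, 55], [-32, 11, 0, 0, 0, 0, 55], [-32, 11, 0, 0, 0, 0, 55], [-32, 11, 0, 0, 0, 0, 55], [-32, 11, 0, 0, 0, 0, 55], [-32, 11, 0, 0, 0, 0, 55]]}}

```text
clock: 5.75
position: [0.4319, -0.2179, 0.2316]
tool_rot: [-0.0, 0.861, 0.509, 0.0]
force: [0.1, -0.2, -1.3]
gripper_width: 0.0642
gripper_force: 30.0
```

```bash
python3 - <<'E'
from h import *
p,R,s=cur();print(p,R.as_matrix()[:,1],s["gripper_width"])
f=grab_frame("side");g=grab_frame("top")
a=cv2.resize(f["pixels"][210:330,330:450,::-1],None,fx=4,fy=4);b=cv2.resize(g["pixels"][180:300,360:480,::-1],(480,480));b=b[:, :320]
cv2.imwrite("pics/s2.png",np.hstack([a,b]))
T=cloud(g);np.save("top1.npy",T);save("pics/top1.png",g)
P=T[180:300,340:480];m=(P[...,2]>.215)&(P[...,2]<.24);rgb=g["pixels"][180:300,340:480].astype(int)
m&=rgb.max(-1)<90;Q=P[m]
B=Q[np.hypot(Q[:,0]-.443,Q[:,1]+.278)<.02];print("ball",len(B),B.mean(0) if len(B) else 0)
w=(P[...,2]>.2)&(P[...,2]<.29)&(rgb.min(-1)>120)&(P[...,1]<-.24);Q=P[w];print("handle white",len(Q),Q.min(0) if len(Q) else 0,Q.max(0) if len(Q) else 0)
E
```

```text
[ 0.43190374 -0.21785179  0.23159507] [ 8.76560467e-01 -4.81291734e-01 -1.21607512e-04] 0.06419438407418013
ball 0 0
handle white 0 0 0
```

View pics/s2.png

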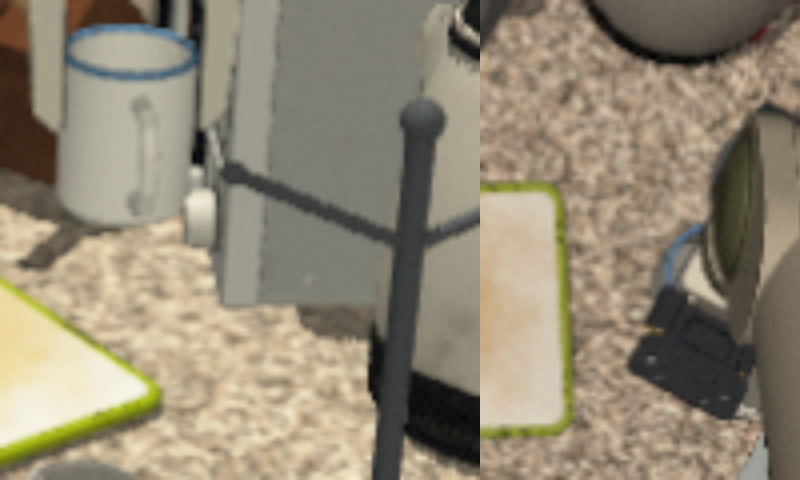

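```bash
python3 - <<'E'
from h import *
f=grab_frame("side");p,R,s=cur()
K=np.array([[f["fx"],0,f["cx"]],[0,f["fy"],f["cy"]],[0,0,1.]])
h=np.array([-.482,-.876,0])
X=np.array([p+h*.062+[0,0,0],[.443,-.278,.226],[.519,-.32,.26],p+h*.045,np.array([.519,-.32,.185])+.0])
uv=cv2.projectPoints(X,np.array(f["R"]),np.array(f["t"]),K,np.array(f["dist"]))[0].reshape(-1,2)
print(uv.round(1)); print("crop",((uv-[330,210])*4).round(0)); C=-np.array(f["R"]).T@f["t"]
print("view dir at eye",(X[0]-C)/np.linalg.norm(X[0]-C))
E
```

```text
[[366.6 253.8]
 [385.8 252.8]
 [433.5 235.1]
 [365.2 250.1]
 [429.7 271.4]]
crop [[146. 175.]
 [223. 171.]
 [414. 100.]
 [141. 160.]
 [399. 246.]]
view dir at eye [ 0.56993637  0.71044001 -0.41285292]
```

Projections agree with the handle and the ball to within about 4 mm, all of it along the rod, so I'll thread it.

{"api": "arm_command", "payload": {"commands": [[0, 10, 0, 0, 0, 0, 55], [0, 20, 2, 0, 0, 0, 55], [0, 30, 4, 0, 0, 0, 55], [0, 40, 5, 0, 0, 0, 55], [0, 50, 9, 0, 0, 0, 55], [0, 60, 14, 0, 0, 0, 55], [0, 75, 20, 0, 0, 0, 55], [0, 75, 20, 0, 0, 0, 55]]}}

```text
clock: 6.7
position: [0.4991, -0.2553, 0.2105]
tool_rot: [-0.0, 0.861, 0.509, 0.0]
force: [-0.8, -0.4, -2.0]
gripper_width: 0.0641
gripper_force: 30.0
```

{"api": "arm_command", "payload": {"commands": [[0, 0, 3, 0, 0, 0, 55], [0, 0, 6, 0, 0, 0, 55], [0, 0, 9, 0, 0, 0, 55], [0, 0, 12, 0, 0, 0, 55], [0, 0, 12, 0, 0, 0, 55], [0, 0, 12, 0, 0, 0, 55], [0, 0, 12, 0, 0, 0, 55], [0, 0, 12, 0, 0, 0, 55]]}}

```text
clock: 7.5
position: [0.4975, -0.2545, 0.1997]
tool_rot: [0.0, 0.861, 0.509, 0.0]
force: [0.8, 0.6, -0.9]
gripper_width: 0.0639
gripper_force: 30.0
```

```bash
python3 - <<'E'
from h import *
p,R,s=cur();print(p,s["q"].round(2),s["gripper_width"],s["force"])
f=grab_frame("side");a=cv2.resize(f["pixels"][190:330,330:470,::-1],None,fx=4,fy=4);cv2.imwrite("pics/s3.png",a)
E
```

```text
[ 0.49754882 -0.25452421  0.19972684] [ 0.65  0.45 -0.38  1.99  0.24  0.75 -0.38] 0.06390094047450888 [ 0.82862952  0.58536149 -0.88830955]
```

View pics/s3.png

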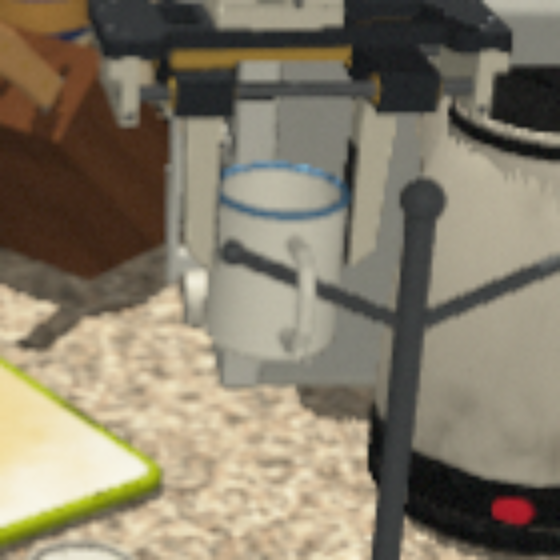

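The rod runs in front of the mug body and behind the handle bar at (305,285), so it is through the handle. Next I lower slightly and let go.

{"api": "arm_command", "payload": {"commands": [[0, 0, 3, 0, 0, 0, 55], [0, 0, 3, 0, 0, 0, 62], [0, 0, 3, 0, 0, 0, 70], [0, 0, 3, 0, 0, 0, 80], [0, 0, 3, 0, 0, 0, 93], [0, 0, 3, 0, 0, 0, 93], [0, 0, 3, 0, 0, 0, 93], [0, 0, 3, 0, 0, 0, 93]]}}

```text
clock: 8.35
position: [0.4975, -0.2545, 0.1966]
tool_rot: [-0.0, 0.861, 0.509, -0.0]
force: [-0.3, 0.1, -0.5]
gripper_width: 0.0928
gripper_force: 0.0
```

{"api": "arm_command", "payload": {"commands": [[0, 0, 0, 0, 0, 0, 93], [0, 0, -10, 0, 0, 0, 93], [0, 0, -25, 0, 0, 0, 93], [0, 0, -45, 0, 0, 0, 93], [0, 0, -75, 0, 0, 0, 93], [0, 0, -115, 0, 0, 0, 93], [0, 0, -155, 0, 0, 0, 93], [0, 0, -195, 0, 0, 0, 93]]}}

```text
clock: 9.15
position: [0.4972, -0.2542, 0.3942]
tool_rot: [0.0, 0.861, 0.509, 0.0]
force: [0.3, 0.1, 0.2]
gripper_width: 0.0931
gripper_force: 0.0
```

```bash
python3 - <<'E'
from h import *
p,R,s=cur();print(p,s["q"].round(2),s["force"])
f=grab_frame("side");cv2.imwrite("pics/s4.png",cv2.resize(f["pixels"][150:360,280:560,::-1],None,fx=2.8,fy=2.8))
g=grab_frame("top");save("pics/top2.png",g);T=cloud(g);np.save("top2.npy",T);np.save("side2.npy",cloud(f));save("pics/side2.png",f)
im=g["pixels"].astype(int)
# handle: sample wood colour, split along length
P=T[150:225,270:315];c=im[150:225,270:315];m=(c[...,0]>c[...,2]+40)&(c[...,0]>120)&(P[...,2]>.12)&(P[...,2]<.3)
K=P[m];print(len(K))
t=np.array([.7071,0,-.7071]);
for lo,hi in((.13,.15),(.15,.17),(.17,.19),(.19,.21),(.21,.24)):
    q=K[(K[:,2]>=lo)&(K[:,2]<hi)]
    if len(q):print(lo,len(q),np.median(q,0).round(4),(q[:,1].min()+q[:,1].max())/2,np.ptp(q[:,1]).round(3))
E
```

```text
[ 0.49717818 -0.25417796  0.3941586 ] [ 0.7   0.26 -0.43  1.73  0.12  1.17 -0.26] [0.33592587 0.10966139 0.22589219]
136
0.15 25 [0.6241 0.1286 0.1628] 0.1274880681690886 0.014
0.17 29 [0.607  0.1245 0.1796] 0.12356136081830946 0.015
0.19 69 [0.5747 0.1154 0.2038] 0.1142954549421476 0.026
0.21 13 [0.5649 0.1123 0.2119] 0.11347833206764876 0.008
```

View pics/s4.png

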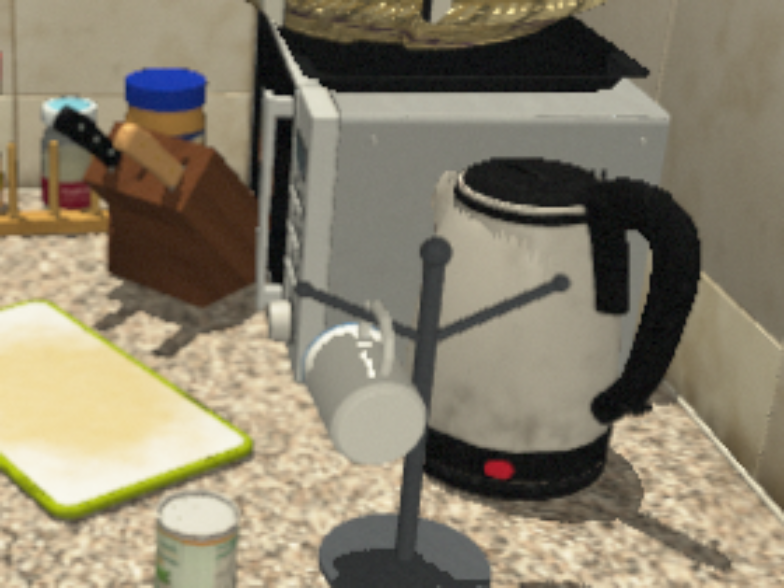

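The mug hangs by its handle on arm b at (370,390). The light handle runs (118,132) to (180,185) in this crop, with the black one to its left. Next I check my knife line against the side view.

```bash
python3 - <<'E'
from h import *
f=grab_frame("side")
K=np.array([[f["fx"],0,f["cx"]],[0,f["fy"],f["cy"]],[0,0,1.]])
u=np.array([.683,.183,-.707]);z=np.array([.683,.183,.707]);O=np.array([.630,.130,.138])
X=np.array([O,O-.05*u,O-.1*u,O+.0125*z,O-.1*u+.0125*z,O-.1*u-.0125*z])
uv=cv2.projectPoints(X,np.array(f["R"]),np.array(f["t"]),K,np.array(f["dist"]))[0].reshape(-1,2)
print("pred O,G,end,Ospine,endspine,endedge\n",((uv-[280,150])*2.8).round(0))
S=np.load("side2.npy");c=cv2.imread("pics/side2.png")[:,:,::-1].astype(int)
P=S[185:225,315:355];cc=c[185:225,315:355];m=(cc[...,0]>cc[...,2]+55)&(cc[...,0]>140)&(P[...,2]>.1)&(P[...,2]<.26)&(P[...,0]<.7)
Q=P[m];v,uu=np.nonzero(m);print(len(Q))
px=np.c_[uu+315,v+185];i=np.argsort(px[:,0]);px=px[i]
for k in (slice(0,8),slice(-8,None)):print("px crop",((px[k].mean(0)-[280,150])*2.8).round(0))
a=(Q-O)@u;b=(Q-O)@z;yk=np.array([-.259,.966,0]);y=(Q-O)@yk
print("x_k pct",np.percentile(a,[2,25,50,75,98]).round(3),"z_k",np.percentile(b,[2,50,98]).round(3),"y_k",np.percentile(y,[2,50,98]).round(3))
print("slope y vs x",np.polyfit(a,y,1),"z vs x",np.polyfit(a,b,1))
E
```

```text
pred O,G,end,Ospine,endspine,endedge
 [[172. 182.]
 [149. 156.]
 [124. 129.]
 [178. 171.]
 [131. 118.]
 [118. 140.]]
131
px crop [116. 136.]
px crop [172. 172.]
x_k pct [-0.104 -0.1   -0.09  -0.064 -0.009] z_k [-0.015 -0.002  0.018] y_k [-0.014 -0.009  0.041]
slope y vs x [0.15631484 0.00687129] z vs x [0.14248172 0.00951606]
```

The predicted end and side face match the side-view depth to about 3 mm. Next I check the free space above the block and compute the approach, with the tool tilted 20° back.

```bash
cat >> h.py <<'E'
def ktool(th,phi,pitch=45,flip=-1):
    """tool rot: th = tilt of tool z back of vertical at a heading phi (deg); tool y = flip * left"""
    e=np.array([np.cos(np.radians(phi)),np.sin(np.radians(phi)),0]);l=np.array([-e[1],e[0],0])
    z=-np.sin(np.radians(th))*e-np.array([0,0,np.cos(np.radians(th))]);y=flip*l
    return Ro.from_matrix(np.c_[np.cross(y,z),y,z])
E
python3 - <<'E'
from h import *
T=np.load("top2.npy").reshape(-1,3);S=np.load("side2.npy").reshape(-1,3);A=np.r_[T,S]
m=(A[:,1]>-.05)&(A[:,1]<.28)&(A[:,0]>.55)&(A[:,0]<1)
for lo,hi in((.16,.2),(.2,.25),(.25,.3),(.3,.35),(.35,.4),(.4,.45)):
    q=A[m&(A[:,2]>lo)&(A[:,2]<hi)];print(lo,len(q),np.percentile(q[:,0],[0,1,5]).round(3) if len(q) else "")
print(cur()[2]["q"].round(2))
R=ktool(20,15)
p1,_=go([.55,-.06,.40],ktool(10,-10),half=False)
p2,_=go([.633,.131,.252],R,p1,ktool(10,-10),half=False)
go([.633,.131,.252],R,half=False)
E
```

```text
0.16 1368 [0.551 0.554 0.565]
0.2 870 [0.55  0.552 0.557]
0.25 2297 [0.636 0.646 0.657]
0.3 13250 [0.675 0.683 0.702]
0.35 3192 [0.678 0.681 0.688]
0.4 0 
[ 0.7   0.26 -0.43  1.73  0.12  1.17 -0.26]
shift mm [195. -49.  -5.] turn [ 0.113 -0.155  1.239]
shift mm [  74. -203.  137.] turn [-0.113 -0.172 -0.422]
shift mm [403. -69. 143.] turn [ 0.146 -0.332  0.797]
```

Obstacles (basket and oven) start at x≈0.675 for z 0.3–0.4, so I'll come in nearly vertical (5° back), gripping 62 mm up the handle.

```bash
cat >> h.py <<'E'
O=np.array([.630,.130,.138]);u=np.array([.683,.183,-.707])
E
python3 - <<'E'
from h import *
R=ktool(5,15,flip=1);print(R.as_matrix().round(3))
go([.5945,.1205,.40],R,half=False)
E
```

```text
[[-0.962 -0.259 -0.084]
 [-0.258  0.966 -0.023]
 [ 0.087  0.    -0.996]]
shift mm [375. -97.  -5.] turn [ 0.105  0.05  -2.334]
```

{"api": "arm_command", "payload": {"commands": [[20, -5, 0, 0, 0, -0.14, 60], [45, -12, 0, 0, 0, -0.28, 50], [70, -18, 0, 0.01, 0.01, -0.42, 45], [95, -25, 0, 0.02, 0.01, -0.56, 45], [120, -31, 0, 0.03, 0.015, -0.7, 45], [145, -38, 0, 0.04, 0.02, -0.84, 45], [170, -44, 0, 0.05, 0.02, -0.98, 45], [195, -50, 0, 0.05, 0.025, -1.12, 45]]}}

```text
clock: 10.1
position: [0.5474, -0.0585, 0.3907]
tool_rot: [-0.027, 0.456, 0.89, -0.002]
force: [1.3, -0.7, 1.0]
gripper_width: 0.0451
gripper_force: 0.0
```

```bash
python3 - <<'E'
from h import *
print(cur()[0],cur()[2]["q"].round(2))
R=ktool(5,15,flip=1)
go([.5945,.1205,.40],R,half=False)
E
```

```text
[ 0.54736839 -0.05850598  0.39074913] [ 0.55  0.33 -0.73  1.71  0.2   1.24  0.4 ]
shift mm [118. 143.  -8.] turn [ 0.056  0.018 -1.208]
```

{"api": "arm_command", "payload": {"commands": [[15, 18, -1, 0.007, 0, -0.14, 45], [30, 36, -2, 0.014, 0, -0.28, 45], [45, 54, -3, 0.02, 0.005, -0.42, 45], [60, 72, -4, 0.028, 0.01, -0.56, 45], [75, 90, -5, 0.035, 0.01, -0.7, 45], [90, 108, -6, 0.042, 0.015, -0.84, 45], [105, 126, -7, 0.05, 0.018, -0.98, 45], [118, 143, -8, 0.056, 0.018, -1.12, 45]]}}

```text
clock: 10.9
position: [0.5961, 0.1201, 0.4001]
tool_rot: [-0.044, -0.087, 0.995, -0.007]
force: [0.5, -0.1, -0.4]
gripper_width: 0.0447
gripper_force: 0.0
```

```bash
python3 - <<'E'
from h import *
print(cur()[0],cur()[2]["q"].round(2))
R=ktool(5,15,flip=1)
go([.5945,.1205,.263],R,half=False)
E
```

```text
[0.59614869 0.12011998 0.40012092] [ 0.33  0.5  -0.99  1.54  0.39  1.42  1.05]
shift mm [-11.   2. 137.] turn [ 0.001 -0.002 -0.087]
```

{"api": "arm_command", "payload": {"commands": [[-2, 0, 20, 0, 0, -0.087, 45], [-4, 0, 45, 0, 0, -0.087, 45], [-7, 1, 75, 0, 0, -0.087, 45], [-9, 1, 105, 0, 0, -0.087, 45], [-11, 2, 130, 0, 0, -0.087, 45], [-11, 2, 137, 0, 0, -0.087, 45], [-11, 2, 137, 0, 0, -0.087, 45], [-11, 2, 137, 0, 0, -0.087, 45]]}}

```text
clock: 11.7
position: [0.5956, 0.1205, 0.2644]
tool_rot: [-0.043, -0.127, 0.991, -0.005]
force: [-0.3, -0.2, 0.1]
gripper_width: 0.0449
gripper_force: 0.0
```

```bash
python3 - <<'E'
from h import *
print(cur()[0],cur()[2]["q"].round(2))
R=ktool(5,15,flip=1)
go([.586,.118,.163],R,half=False)
f=grab_frame("side");cv2.imwrite("pics/s5.png",cv2.resize(f["pixels"][110:250,270:410,::-1],None,fx=4,fy=4))
E
```

```text
[0.59556888 0.12050685 0.26444327] [ 0.31  0.61 -0.96  1.73  0.5   1.18  1.02]
shift mm [  1.  -0. 102.] turn [ 0.001  0.001 -0.006]
```

View pics/s5.png

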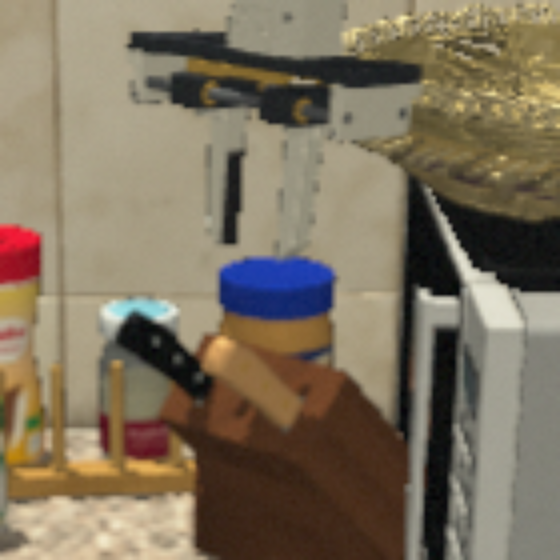

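Both fingers, tips at (230,240) and (295,250), straddle the light handle at (255,375), and the body clears the basket. I'll go down and grip.

{"api": "arm_command", "payload": {"commands": [[1, 0, 20, 0, 0, 0, 45], [1, 0, 40, 0, 0, 0, 45], [1, 0, 60, 0, 0, 0, 45], [1, 0, 75, 0, 0, 0, 45], [1, 0, 90, 0, 0, 0, 45], [1, 0, 102, 0, 0, 0, 45], [1, 0, 102, 0, 0, 0, 45], [1, 0, 102, 0, 0, 0, 45]]}}

```text
clock: 12.55
position: [0.5858, 0.1179, 0.1622]
tool_rot: [-0.043, -0.127, 0.991, -0.005]
force: [-0.4, 0.6, 0.6]
gripper_width: 0.0448
gripper_force: 0.0
```

{"api": "arm_command", "payload": {"commands": [[0, 0, 0, 0, 0, 0, 30], [0, 0, 0, 0, 0, 0, 10], [0, 0, 0, 0, 0, 0, 10], [0, 0, 0, 0, 0, 0, 10], [0, 0, 0, 0, 0, 0, 10], [0, 0, 0, 0, 0, 0, 10], [0, 0, 0, 0, 0, 0, 10], [0, 0, 0, 0, 0, 0, 10]]}}

```text
clock: 13.35
position: [0.5858, 0.1177, 0.1622]
tool_rot: [-0.043, -0.127, 0.991, -0.005]
force: [-0.9, -1.1, 2.8]
gripper_width: 0.0175
gripper_force: 30.0
```

```bash
python3 - <<'E'
from h import *
p,R,s=cur();print(p,s["q"].round(2),s["force"],s["gripper_width"],s["gripper_force"])
go(p-u*.06,R,half=False);go(p-u*.175,R,half=False)
E
```

```text
[0.58578247 0.11772357 0.16220164] [ 0.27  0.7  -0.89  1.85  0.61  1.    0.93] [-0.87456333 -1.13650258  2.79220383] 0.01754452878493229 29.967869818210602
shift mm [ 46.  -0. -39.] turn [0. 0. 0.]
shift mm [ 134.   -1. -112.] turn [0. 0. 0.]
```

Gripped at 17.5 mm opening. I'll draw it along the slot, gently at first.

{"api": "arm_command", "payload": {"commands": [[6, 0, -5, 0, 0, 0, 10], [12, 0, -10, 0, 0, 0, 10], [18, 0, -15, 0, 0, 0, 10], [24, 0, -20, 0, 0, 0, 10], [30, 0, -25, 0, 0, 0, 10], [36, 0, -30, 0, 0, 0, 10], [42, 0, -35, 0, 0, 0, 10], [48, 0, -40, 0, 0, 0, 10]]}}

```text
clock: 14.15
position: [0.5423, 0.1063, 0.2065]
tool_rot: [-0.043, -0.127, 0.991, -0.005]
force: [0.3, -0.5, -1.6]
gripper_width: 0.0181
gripper_force: 30.0
```

```bash
python3 - <<'E'
from h import *
p,R,s=cur();print(p,s["q"].round(2),s["force"],s["wrist_torque"],s["gripper_width"],s["gripper_force"])
go(np.array([.5858,.1177,.1622])-u*.175,ktool(5,15,flip=1),half=False)
E
```

```text
[0.54232876 0.10628326 0.20653361] [ 0.33  0.61 -0.95  1.91  0.54  1.02  0.95] [ 0.33670152 -0.46887974 -1.57640786] [ 0.09112426 -0.1948285  -0.01343483] 0.018137393587412003 29.96547818183899
shift mm [ 85.  -1. -72.] turn [ 0.001 -0.    -0.007]
```

{"api": "arm_command", "payload": {"commands": [[12, 0, -10, 0, 0, 0, 10], [24, 0, -20, 0, 0, 0, 10], [36, 0, -30, 0, 0, 0, 10], [48, 0, -41, 0, 0, 0, 10], [60, 0, -51, 0, 0, 0, 10], [72, 0, -61, 0, 0, 0, 10], [84, 0, -71, 0, 0, 0, 10], [90, 0, -76, 0, 0, 0, 10]]}}

```text
clock: 14.95
position: [0.4616, 0.0852, 0.2909]
tool_rot: [-0.043, -0.127, 0.991, -0.006]
force: [0.0, -0.4, -0.8]
gripper_width: 0.018
gripper_force: 30.0
```

```bash
python3 - <<'E'
from h import *
p,R,s=cur();print(p,s["q"].round(2),s["force"],s["wrist_torque"],s["gripper_width"])
f=grab_frame("side");cv2.imwrite("pics/s6.png",cv2.resize(f["pixels"][110:290,220:420,::-1],None,fx=3.3,fy=3.3))
for phi,bm in((-75,(.45,-.04)),(-60,(.48,-.03)),(-45,(.49,0))):
    pt=np.array([np.cos(np.radians(phi)),np.sin(np.radians(phi)),0]);g=np.array([*bm,.12])-.132*pt
    R2=ktool(-40,phi,flip=1);t=g+.0188*R2.as_matrix()[:,2];print(phi,t.round(3),g.round(3));go(t,R2,half=False)
E
```

```text
[0.4615884  0.08524685 0.29085671] [ 0.5   0.41 -1.08  1.98  0.38  1.08  1.06] [ 0.01748898 -0.3884668  -0.8105574 ] [ 0.03308826 -0.2167209  -0.01137218] 0.01795917249959846
-75 [0.419 0.076 0.106] [0.416 0.088 0.12 ]
shift mm [ 27.   2. 189.] turn [ 0.48  -0.614  1.524]
-60 [0.42  0.074 0.106] [0.414 0.084 0.12 ]
shift mm [ 27.  -0. 189.] turn [ 0.401 -0.668  1.271]
-45 [0.405 0.085 0.106] [0.397 0.093 0.12 ]
shift mm [ 38.  14. 190.] turn [ 0.32  -0.711  1.016]
```

View pics/s6.png

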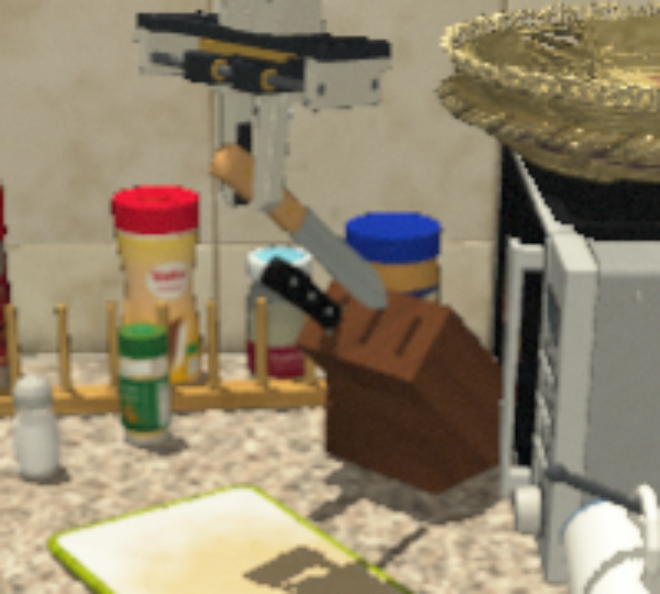

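The knife is wholly out, tip at (375,300) in the crop just clear of the block, and the black knife is still in place. I'll lift a little and turn it level to the right.

{"api": "arm_command", "payload": {"commands": [[8, 0, -15, 0, 0, 0, 10], [14, 0, -30, 0, 0, 0, 10], [16, 0, -40, 0.04, -0.05, 0.12, 10], [18, 0, -40, 0.08, -0.1, 0.25, 10], [20, 0, -40, 0.12, -0.15, 0.38, 10], [20, 0, -40, 0.16, -0.2, 0.5, 10], [20, 0, -40, 0.2, -0.255, 0.63, 10], [20, 0, -40, 0.24, -0.307, 0.76, 10]]}}

```text
clock: 15.8
position: [0.4465, 0.0814, 0.3326]
tool_rot: [0.127, 0.247, 0.954, -0.117]
force: [-0.5, -0.2, -1.7]
gripper_width: 0.0181
gripper_force: 30.0
```

```bash
python3 - <<'E'
from h import *
p,R,s=cur();print(p,s["q"].round(2),s["force"],s["gripper_width"])
R2=ktool(-40,-75,flip=1)
go([.43,.076,.29],R2,half=False)
E
```

```text
[0.44651004 0.08140422 0.33264698] [ 0.2   0.2  -0.89  2.09  0.58  1.05  0.05] [-0.51827791 -0.2219869  -1.66783804] 0.018103699884970695
shift mm [24. -6. 39.] turn [ 0.241 -0.306  0.757]
```

Joints are well inside their ranges, so I finish the turn.

{"api": "arm_command", "payload": {"commands": [[4, -1, 5, 0.035, -0.045, 0.11, 10], [8, -2, 10, 0.07, -0.09, 0.22, 10], [12, -3, 15, 0.105, -0.135, 0.33, 10], [15, -4, 20, 0.14, -0.18, 0.44, 10], [18, -5, 26, 0.175, -0.225, 0.55, 10], [21, -6, 32, 0.21, -0.27, 0.66, 10], [24, -6, 39, 0.241, -0.306, 0.757, 10], [24, -6, 39, 0.241, -0.306, 0.757, 10]]}}

```text
clock: 16.6
position: [0.4304, 0.0769, 0.2877]
tool_rot: [0.269, 0.57, 0.748, -0.209]
force: [0.0, -0.5, -1.4]
gripper_width: 0.0175
gripper_force: 30.0
```

```bash
python3 - <<'E'
from h import *
p,R,s=cur();print(p,s["q"].round(2),s["force"],s["gripper_width"])
R2=ktool(-40,-75,flip=1);print("err",np.degrees((R.inv()*R2).magnitude()))
f=grab_frame("side");cv2.imwrite("pics/s7.png",f["pixels"][100:400,200:600,::-1]);np.save("side3.npy",cloud(f));save("pics/side3.png",f)
go([.419,.076,.13],R2,half=False)
E
```

```text
[0.43037566 0.07688078 0.28768996] [-0.23  0.39 -0.71  2.14  0.78  1.35 -1.14] [ 0.0155294  -0.50254986 -1.43272604] 0.0174817925329128
err 0.47831547892218423
shift mm [103. -10. 120.] turn [-0.    -0.003  0.011]
```

View pics/s7.png

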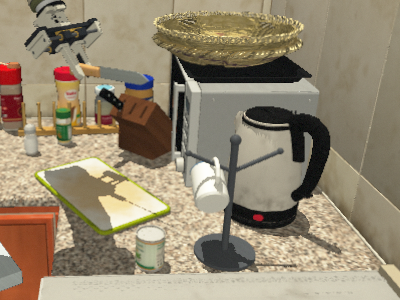

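The knife is level, pointing right over the board (blade 95–150, 73 in the crop), and the mug still hangs. I'll start the descent.

{"api": "arm_command", "payload": {"commands": [[10, -1, 12, 0, 0, 0.01, 10], [22, -2, 26, 0, 0, 0.01, 10], [34, -3, 40, 0, 0, 0.01, 10], [46, -5, 54, 0, 0, 0.01, 10], [58, -6, 68, 0, 0, 0.01, 10], [70, -7, 82, 0, 0, 0.01, 10], [80, -8, 94, 0, 0, 0.01, 10], [84, -8, 98, 0, 0, 0.01, 10]]}}

```text
clock: 17.45
position: [0.4217, 0.0746, 0.1592]
tool_rot: [0.27, 0.573, 0.746, -0.207]
force: [0.5, 0.8, -0.8]
gripper_width: 0.0178
gripper_force: 30.0
```

```bash
python3 - <<'E'
from h import *
p,R,s=cur();print(p,s["q"].round(2),s["force"],s["gripper_width"])
R2=ktool(-40,-75,flip=1);print("err",np.degrees((R.inv()*R2).magnitude()))
e=np.array([np.cos(np.radians(-75)),np.sin(np.radians(-75)),0]);g=p-.0188*R.as_matrix()[:,2]
for n in("side","top"):
    f=grab_frame(n);save(f"pics/{n}4.png",f);X=cloud(f);d=X-g;a=d@e;l=np.array([-e[1],e[0],0]);b=d@l;c=d[...,2]
    m=(a>.055)&(a<.22)&(abs(b)<.03)&(abs(c)<.06);Q=X[m];print(n,m.sum())
    if m.sum()>20:
        print("slope z vs a",np.polyfit(a[m],c[m],1),"b vs a",np.polyfit(a[m],b[m],1),"z",np.percentile(Q[:,2],[2,50,98]).round(3),"a",np.percentile(a[m],[1,99]).round(3));
        h=m&(a>.125)&(a<.14);print("blade mid about",X[h].mean(0) if h.any() else None)
        # roll: lateral vs height within blade
        A=np.c_[a[m],c[m],np.ones(m.sum())];print("b~a,c",np.linalg.lstsq(A,b[m],rcond=None)[0])
go([p[0],p[1],.108],R2,half=False)
E
```

```text
[0.4216556  0.07460609 0.15915208] [-0.32  0.6  -0.66  2.28  0.95  1.19 -1.46] [ 0.50517039  0.8033771  -0.81364435] 0.01779213357386601
err 0.19438614011286995
side 515
slope z vs a [0.06061739 0.00529152] b vs a [ 0.00616398 -0.00222931] z [0.17  0.187 0.201] a [0.056 0.194]
blade mid about [ 0.45178091 -0.04204776  0.18786743]
b~a,c [ 0.00849123 -0.03839252 -0.00202615]
top 62
slope z vs a [0.0190254 0.0180604] b vs a [-0.0044663  -0.00176921] z [0.18  0.194 0.204] a [0.09  0.195]
blade mid about [ 0.45067866 -0.04281663  0.19402068]
b~a,c [-0.00510275  0.03345265 -0.00237338]
shift mm [33. -0. 40.] turn [-0.    -0.003 -0.002]
```

Blade mid is at about (0.451, −0.042, 0.186), level to about 3°. I'll lower it 72 mm and let it settle.

{"api": "arm_command", "payload": {"commands": [[8, 0, 10, 0, 0, 0, 10], [17, 0, 20, 0, 0, 0, 10], [26, 0, 31, 0, 0, 0, 10], [35, 0, 42, 0, 0, 0, 10], [42, 0, 50, 0, 0, 0, 10], [46, 0, 55, 0, 0, 0, 10], [46, 0, 55, 0, 0, 0, 10], [46, 0, 55, 0, 0, 0, 10]]}}

```text
clock: 18.35
position: [0.4218, 0.0749, 0.0881]
tool_rot: [0.271, 0.573, 0.745, -0.207]
force: [-0.0, -0.1, -2.1]
gripper_width: 0.0177
gripper_force: 30.0
```

{"api": "arm_command", "payload": {"commands": [[0, 0, 0, 0, 0, 0, 10], [0, 0, 0, 0, 0, 0, 10], [0, 0, 0, 0, 0, 0, 10], [0, 0, 0, 0, 0, 0, 10], [0, 0, 0, 0, 0, 0, 10], [0, 0, 0, 0, 0, 0, 10], [0, 0, 0, 0, 0, 0, 10], [0, 0, 0, 0, 0, 0, 10]]}}

```text
clock: 19.15
position: [0.4216, 0.0748, 0.0877]
tool_rot: [0.271, 0.573, 0.745, -0.207]
force: [-0.4, 0.7, -2.0]
gripper_width: 0.0176
gripper_force: 30.0
```

```bash
python3 - <<'E'
from h import *
p,R,s=cur();print(p,s["q"].round(2),s["joint_vel"].round(3),s["force"],s["gripper_width"],s["gripper_force"])
e=np.array([np.cos(np.radians(-75)),np.sin(np.radians(-75)),0]);g=p-.0188*R.as_matrix()[:,2]
f=grab_frame("side");X=cloud(f);d=X-g;a=d@e;b=d@np.array([-e[1],e[0],0]);c=d[...,2]
m=(a>.065)&(a<.19)&(abs(b)<.03)&(abs(c)<.06);print(m.sum(),"slope",np.polyfit(a[m],c[m],1));print(X[m&(a>.12)&(a<.14)].mean(0))
cv2.imwrite("pics/s8.png",cv2.resize(f["pixels"][150:350,230:470,::-1],None,fx=3.3,fy=3))
E
```

```text
[0.42164533 0.07482258 0.08765403] [-0.37  0.75 -0.61  2.31  1.07  1.13 -1.64] [ 0.001  0.     0.001  0.    -0.001 -0.001 -0.   ] [-0.4121978   0.72737087 -1.98916428] 0.017612261286964644 29.977019727230072
420 slope [0.06165672 0.00550125]
[ 0.45068845 -0.03938565  0.11550057]
```

View pics/s8.png

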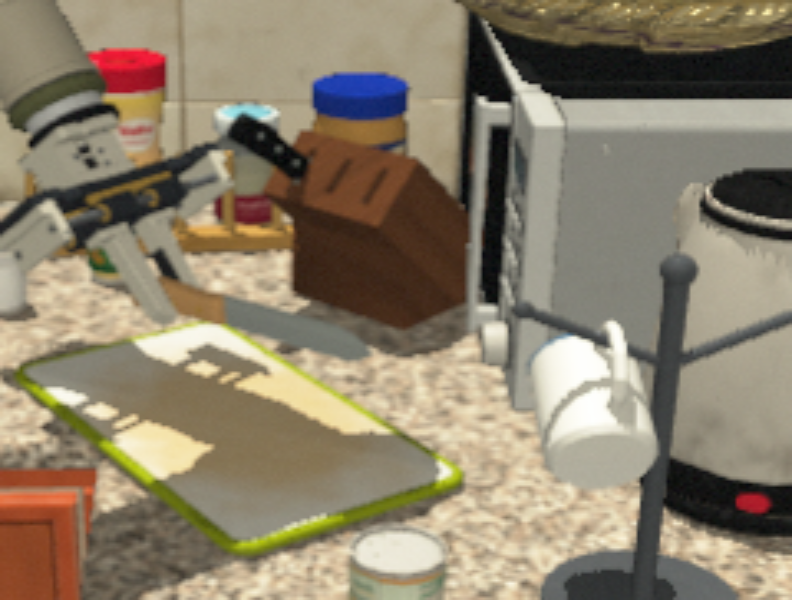

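The knife is held level above the board (blade 230–370, 330), the mug hangs at (600,410), and the black knife and the bystanders look undisturbed. Blade mid measures (0.451, −0.039, 0.116), and the arm is at rest.

```bash
python3 -c "
from rig import *
print(hand_in())"
```

```text
the job is handed in; nothing more can be done
None
```

The job is handed in at about 19 s on the robot's clock: the mug hangs on an arm of the stand, the serrated knife is held still, level and edge down, with its blade about 10 cm above the board, and nothing else appears disturbed; the judge's verdict was not shown.

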